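# Seat the keyed filter cell and close the filter slide

### The job

The filter cell in the fluorometer's drawn-out slide is standing proud on its locating pins: push its lever round, turning the cell in place, until its notches meet the pins and it drops flat onto the slide, without lifting it out or pressing on the glass. Then push the slide fully home into the instrument and let go, leaving the things around it where they stand.

Things in the scene. Friction and masses are not known exactly. Their poses are not given: they have to be found in the camera images.
- fluorometer: Bench fluorometer, low cream and grey case 170 wide (y), 135 deep (x), 85 mm high, a black cap on top to 115; fixed. Origin at bench level under the middle of its front face; x points into the case, z up. The front has a slot 104 mm wide, its upper edge 32.5 mm above the bench. A sill with side rails (120 mm over all, 19 high) runs 150 mm out of it along -x and carries the filter slide.
- filter_slide (a joint): Travel of the filter slide along the case's +x, m: 0 drawn out (the start), 0.128 fully home at its stop. About 2 N of friction; stays where left. Bare metal plate 100 wide, 15 mm thick, with a 46 mm bore; its outer end, nearest the robot, has an upturned lip 80 wide, 5 thick, 26 mm above the deck. A cell standing proud strikes the slot's upper edge and stops the slide.
- slide_seat (a point): Middle of the bore at the level of the slide's deck, 20.5 mm above the bench; moves with the slide, axes as the case's. 85 mm outside the case's front while drawn out. Three keys 7 mm high stand on the deck 32 mm from it: round pins 7 mm thick at +120 and -120 degrees from +x, and a wide key (7 x 14 mm) at +x.
- slide_lip (a point): Middle of the outer, robot-side face of the slide's upturned lip, 13 mm above the deck, 90 mm from slide_seat along -x. Push here along the case's +x; home, it is still 47 mm outside the case's front.
- filter_cell: Loose dark metal filter cell, about 0.25 kg: flange 76 mm across, 8 thick, with a 41 mm glass, and a spigot in the bore (1 mm play). Origin on its axis at the flange's underside: 7 mm above slide_seat while proud on the keys, 0 when seated. Rim notches at its +x (wide) and +-120 deg: it drops only when its x lies along slide_seat's x. Starts 0.5 to 1.4 rad anticlockwise (from above) of that.
- lever_end (a point): Middle of the upturned end of the cell's lever, 55 mm from the cell's axis along the cell's -x, 12 mm above the flange's underside. Lever 11 mm wide, to 60 mm from the axis; its last 10 mm stand 14 mm above the flange's top. Push it sideways, clockwise from above. Once seated it cannot turn on; the lever then points to the slide's lip, 25 mm short of it, and stays outside the slot.
- timer: White bench timer 70 x 66 x 18 mm lying to the left of the slide; origin under its middle. Leave it where it is.
- tip_box: Blue pipette tip box 118 x 69 x 52 mm to the right of the slide; origin under its middle. Leave it where it is.
- small_bottle: Small white bottle with a black cap, 50 mm wide, 84 mm high, to the right and nearer the robot; origin under its middle. Leave it where it is.

How it is judged:
By the outcome, as a careful person would: the job done as asked, in the order asked, and still so for the second after the job is handed in, with the robot touching nothing.
It also fails if it takes over 54 s, if anything falls off the work surface, if the arm or the gripper's body presses on something with over 40 N, if the wrist force passes 120 N, or if a joint passes its speed limit or range.

### The arm

A 7-joint arm with a two-finger parallel gripper is mounted at the origin on a cart in front of the work surface, level with it; the furniture and walls round the work are solid. World frame = base frame: x ahead of the robot, y to its left, z up, the work surface at z = 0. Lengths are in m, angles in rad, forces in N, time in s.
With the tool pointing down it reaches from about 0.425 to 0.875 m from the base axis. Payload 4.7 kg.
Tool frame: the origin (TCP) lies midway between the tips of the shut fingers; the grasp point (between the pads) lies 19 mm behind it; z points along the fingers, y is the line along which they close (so a half turn about z gives the same grasp; the last joint's range is limited). The gripper opens to 87 mm and grips with 3 to 60 N. Pads are 19 mm wide; open, the fingers measure 117 mm over their backs; the gripper's body (75 mm by 190 mm) begins 51 mm behind the grasp point.
Start: joints at [1.154, 0.321, -0.07, 1.45, 0.023, 1.371, -0.057], TCP at [0.271, -0.591, 0.201] pointing down, gripper open.
Joint ranges: [-2.86, 2.86], [-0.3, 2.09], [-1.38, 1.24], [0.06, 2.45], [-1.56, 4.7], [0.09, 2.05], [-2.69, 2.69]. Speed limits (rad/s): [2.57, 2.57, 3.14, 3.14, 3.14, 3.14, 3.14].

### API

Orientations are given as a rotation vector (axis times angle).
In Python, from bench import ctrl gives the robot as it stands. The module is installed in compiled form; this text tells all that it offers.
- The arm moves only by the shell command python3 -m handwheel 'ROWS' [FORCE]. ROWS is JSON, a list of rows, each a list of 7 numbers: the finger opening in m, from 0 to 0.087, then the shift along the tool's x, y, z in m, then the turn, a rotation vector about the tool's x, y, z in degrees. A call has 1 to 12 rows; each row shifts and turns the commanded pose from where the row before left it, along the tool's axes as they then stand; what a row does not reach is not made up. A row lasts 1/8 s, in which the tool goes at most 62.5 mm and 10.7 degrees, less where a joint would pass 70% of its speed; a pose out of reach is approached as far as the arm can. A call is refused whole if a number of a shift passes 0.0625 or a number of a turn 10.7, either way. A call with a gripper value outside its range is refused whole. The fingers move at their own pace and stop on an object; FORCE is the grip in N (left out, the last holds). Time passes only in rows, so rows that do not move let the fingers close. It gives the time, the measured TCP pose, the force, the opening and the grip force at its end, in the units of the state.
- ctrl.get_state(): the state, without advancing time (a new reading comes with each control period).
- ctrl.get_image(name): name is "scene" or "top" or "wrist"; returns (picture, depth): 400x640x3 uint8, blue, green, red; 400x640 float32, m along the optical axis (not along the pixel's ray), 0 where there is no reading.
- ctrl.camera_info(name): a dict with "intrinsics" (3x3 intrinsics, pixels), "D" ([k1, k2, p1, p2, k3] as OpenCV has them; the pictures are not rectified), "R" (3x3) and "t" (3): a world point X has camera coordinates R X + t. Camera axes: x right, y down, z forward; pixel columns grow to the right and rows downward; lengths in m; the calibration is good to about 2 mm. A picture is of the moment at which its call begins: read the wrist's pose just before it. camera_info takes no time and is no camera call; for the wrist camera it gives the pose at the moment of the call.
- ctrl.close_job(): hands the job in; it is judged then, once.
The state is a dict: "time": time; "joint_positions": joint angles; "qd": joint speeds; "joint_torque": joint torques, N m; "position": TCP position; "tool_rot": TCP orientation; "ft_force": force on the tool from outside, world axes, zero at the start; "torque": the same for the moment, N m; "grip_width": opening from 0.0 (shut) to 1.0 (fully open); "grip_force": force on a finger pad.
Only numpy, scipy, OpenCV 4.12 (cv2) and the standard library are available. Lean on these libraries where they do the work, as an engineer would, in place of code of your own. Each camera call takes 0.05 s, during which the arm holds its last target. There are 200 camera calls.

## Working session

There is one attempt and no reset: what is moved stays moved. The work goes in short steps, Python scripts to look and compute and a shell command to move; the robot and the scene stay as the last step left them, time stands still between calls to the robot, and variables do not carry over. Pictures are saved under pics/ and viewed, at most 10 in all, crops included, and the job is handed in when it is done.

```bash
mkdir -p pics; cat > h.py <<'E'
import numpy as np,cv2
from bench import ctrl
from scipy.spatial.transform import Rotation as Ro
def cam(n):
    c=ctrl.camera_info(n); return [np.array(c[k],float) for k in("intrinsics","D","R","t")]
def ray(n,uv,z,c=None):
    K,D,R,t=c or cam(n); p=cv2.undistortPoints(np.array(uv,float).reshape(-1,1,2),K,D)[:,0]
    d=np.c_[p,np.ones(len(p))]@R; o=-R.T@t
    return o+d*((z-o[2])/d[:,2])[:,None]
def pts(n,uv,dep,c=None):
    K,D,R,t=c or cam(n); p=cv2.undistortPoints(np.array(uv,float).reshape(-1,1,2),K,D)[:,0]
    return (np.c_[p,np.ones(len(p))]*np.array(dep)[:,None]-t)@R
E
python3 - <<'E'
from h import *
s=ctrl.get_state(); print(s["time"],s["position"],Ro.from_rotvec(s["tool_rot"]).as_matrix().round(3))
for n in("top","scene"):
    i,d=ctrl.get_image(n); cv2.imwrite(f"pics/{n}.png",i); np.save(n,d); c=cam(n); print(n,-c[2].T@c[3],c[0][0,0])
E
```

```text
0.0 [ 0.27112336 -0.59009367  0.20006975] [[ 0.909  0.418 -0.001]
 [ 0.418 -0.909  0.002]
 [-0.    -0.002 -1.   ]]
top [0.45405652 0.01011534 0.89910255] 379.9349266047276
scene [-0.05351083  0.34166005  0.57278106] 438.5142074054274
```

View pics/top.png

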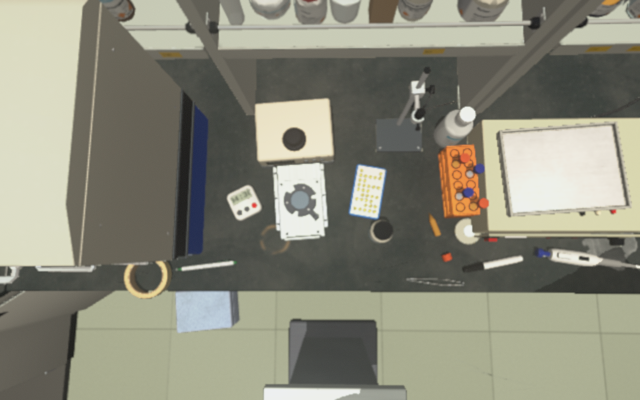

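View pics/scene.png

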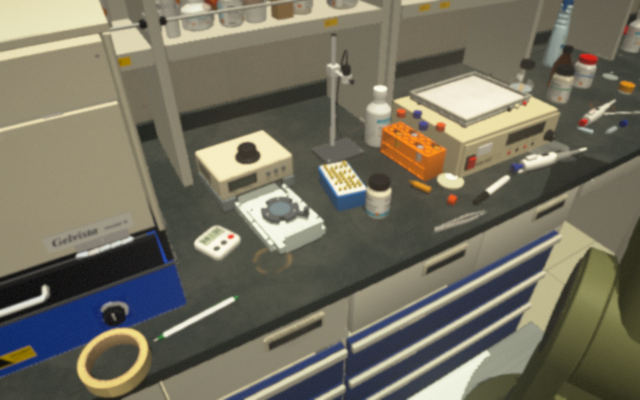

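The top view shows the case at about (293,130), the slide at (300,200), the cell at (300,200) with its lever towards (318,218), the timer at (244,203), the tip box at (368,192) and the bottle at (382,231). I'll enlarge the slide.

```bash
python3 - <<'E'
from h import *
i=cv2.imread("pics/top.png")[90:255,220:400]; cv2.imwrite("pics/crop.png",cv2.resize(i,None,fx=4.4,fy=3.6 if 0 else 3.6,interpolation=cv2.INTER_CUBIC) if 0 else cv2.resize(i,None,fx=3.6,fy=3.6,interpolation=cv2.INTER_CUBIC))
E
```

```text
(no output)
```

View pics/crop.png

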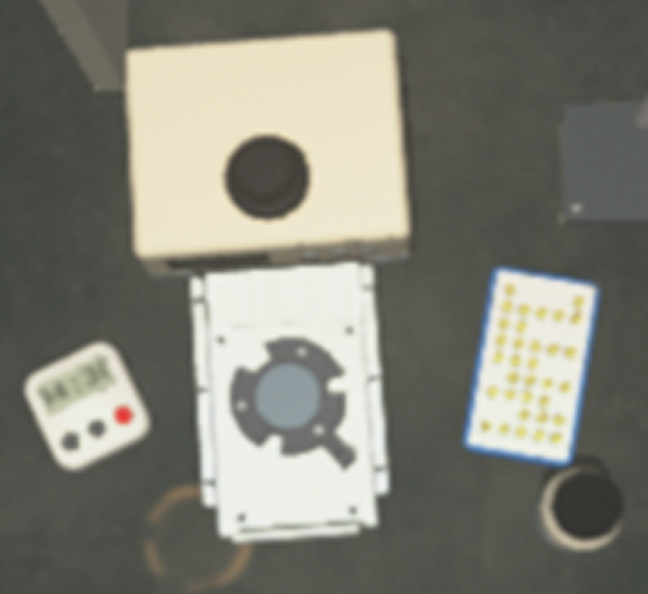

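The crop shows the cell centre at about (289,396) and the lever end at (345,458). The lever is turned anticlockwise by about 0.7 rad, and the case yaw is slightly positive. Next I'll measure these.

```bash
cat > m.py <<'E'
from h import *
def meas(i,n,zc,roi,c=None):
    hsv=cv2.cvtColor(i,cv2.COLOR_BGR2HSV); x0,y0,x1,y1=roi
    w=np.zeros(i.shape[:2],np.uint8); w[y0:y1,x0:x1]=(hsv[y0:y1,x0:x1,2]>190)&(hsv[y0:y1,x0:x1,1]<40)
    k=max(cv2.findContours(w,0,2)[0],key=cv2.contourArea)
    f=np.zeros_like(w); cv2.drawContours(f,[k],-1,1,-1); f=cv2.erode(f,np.ones((3,3)))
    dk=((hsv[...,2]<150)&(f>0)).astype(np.uint8)
    q=max(cv2.findContours(dk,0,2)[0],key=cv2.contourArea)
    P=ray(n,q[:,0],zc,c)[:,:2]
    # centre: robust circle on the rim
    ctr=P.mean(0)
    for _ in range(30):
        r=np.linalg.norm(P-ctr,axis=1); g=abs(r-.038)<.004
        A=np.c_[2*P[g],np.ones(g.sum())]; s=np.linalg.lstsq(A,(P[g]**2).sum(1),rcond=None)[0]; ctr=s[:2]
    R=np.sqrt(s[2]+ctr@ctr); r=np.linalg.norm(P-ctr,axis=1); L=P[r>.047]; 
    v=L.mean(0)-ctr
    S=ray(n,k[:,0],.0205,c)[:,:2]; rect=cv2.minAreaRect((S*1000).astype(np.float32))
    print("ctr",ctr,"R",R,g.sum(),"lever ang from -x",np.degrees(np.arctan2(-v[1],-v[0])),"rmax",r.max(),"slide rect",rect)
    return ctr
E
python3 - <<'E'
from m import *
i=cv2.imread("pics/top.png"); meas(i,"top",.0355,(265,160,335,245))
c=cam("top"); cr=lambda *a:np.array(a)/3.6+[220,90]
# case top front corners at z .085; slide long edges at .0205; lip ends at .0465
F=ray("top",cr([138,255],[408,238]),.085,c)[:,:2]; print("case",F,F.mean(0),np.degrees(np.arctan2(-(F[1]-F[0])[0]*-1,-(F[1]-F[0])[1])))
Lp=ray("top",cr([237,528],[358,526]),.0465,c)[:,:2];print("lip",Lp,Lp.mean(0))
print("others",ray("top",cr([88,405],[532,365],[582,505]),.05,c)[:,:2])
E
```

```text
ctr [0.56947708 0.07940548] R 0.03602330960549606 37 lever ang from -x 40.796068076892034 rmax 0.058178287882710414 slide rect ((568.6825561523438, 80.12699890136719), (174.8086395263672, 119.00474548339844), 4.179626941680908)
case [[0.64892006 0.16769081]
 [0.65892427 0.00281732]] [0.65392216 0.08525407] 3.4723422405255944
lip [[0.48420299 0.10925895]
 [0.48551228 0.0339292 ]] [0.48485763 0.07159407]
others [[ 0.56101504  0.20377111]
 [ 0.5859663  -0.07492486]
 [ 0.49847696 -0.10446153]]
```

```bash
python3 -m handwheel '[[0,0.044,-0.0375,0,0,0,0],[0,0.044,-0.0375,0,0,0,0],[0,0.044,-0.0375,0,0,0,0],[0,0.044,-0.0375,0,0,0,0],[0,0.044,-0.0375,0,0,0,0],[0,0.044,-0.0375,0,0,0,0],[0,0.044,-0.0375,0,0,0,0],[0,0.044,-0.0375,0,0,0,0],[0,0.044,-0.0375,0,0,0,0],[0,0.044,-0.0375,0,0,0,0],[0,0.044,-0.0375,0,0,0,0],[0,0,0,0,0,0,0]]' 20
python3 - <<'E'
from h import *
s=ctrl.get_state(); c=cam("wrist"); i,d=ctrl.get_image("wrist"); cv2.imwrite("pics/w1.png",i); np.savez("w1",d=d,K=c[0],D=c[1],R=c[2],t=c[3])
print(s["position"],Ro.from_rotvec(s["tool_rot"]).as_euler("zyx",degrees=True),"cam",-c[2].T@c[3],c[2])
E
```

```text
time: 1.6
position: [0.5396, -0.0073, 0.2009]
tool_rot: [-3.063, -0.686, -0.001]
ft_force: [-0.1, -1.1, -0.0]
grip_width: 0.004
grip_force: 0.0
[ 0.53959025 -0.00734935  0.20090994] [-2.52363587e+01  2.86566470e-03 -1.79825664e+02] cam [0.61589531 0.02801462 0.38343228] [[ 0.42576636 -0.90482848 -0.0029043 ]
 [-0.86152771 -0.40636815  0.30435989]
 [-0.27657371 -0.12708407 -0.95255269]]
```

View pics/w1.png

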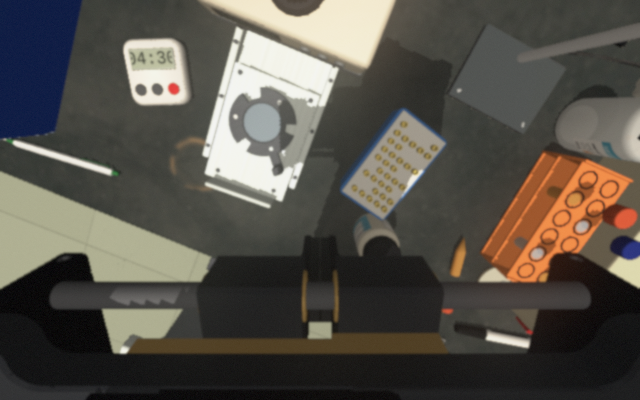

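The wrist view shows the cell at about (263,122), the lever end at (278,170) and the lip near (237,193), all clear of the fingers.

```bash
python3 - <<'E'
from m import *
z=np.load("w1.npz"); c=[z[k] for k in "KDRt"]; i=cv2.imread("pics/w1.png")
meas(i,"wrist",.0355,(190,20,345,215),c)
print("lever tip@.0495",ray("wrist",[[278,170]],.0495,c),"lip top ends",ray("wrist",[[206,184],[270,207]],.0465,c))
print("case front bottom? ",ray("wrist",[[242,30],[337,66],[205,157],[292,199]],.0205,c))
E
```

```text
ctr [0. 0.] R 0.0 0 lever ang from -x -168.87189782139984 rmax 0.621312492515752 slide rect ((569.5855102539062, 78.8067626953125), (169.52903747558594, 117.1865463256836), 4.292407035827637)
lever tip@.0495 [[0.53109758 0.04110192 0.0495    ]] lip top ends [[0.47975869 0.11004504 0.0465    ]
 [0.48530778 0.03253796 0.0465    ]]
case front bottom?  [[0.64814402 0.13642482 0.0205    ]
 [0.65950145 0.02861436 0.0205    ]
 [0.500862   0.12832722 0.0205    ]
 [0.4969456  0.01184923 0.0205    ]]
```

```bash
python3 -m handwheel '[[0,0.022,-0.016,0,0,0,0],[0,0,0,0,0,0,-9],[0,0,0,0.05,0,0,-9],[0,0,0,0.05,0,0,0],[0,0,0,0.04,0,0,0],[0,0,0,0.028,0,0,0],[0,0,0,0,0,0,0],[0,0,0,0,0,0,0]]'
```

```text
time: 2.65
position: [0.5529, 0.009, 0.0342]
tool_rot: [2.926, 1.141, 0.002]
ft_force: [0.8, 0.3, 0.3]
grip_width: 0.008
grip_force: 0.0
```

```bash
python3 -m handwheel '[[0,0.002,-0.006,0,0,0,0],[0,0.002,-0.006,0,0,0,0],[0,0,-0.006,0,0,0,0],[0,0,-0.003,0,0,0,0],[0,0,0,0,0,0,0]]'
```

```text
time: 3.28
position: [0.5408, 0.0284, 0.0332]
tool_rot: [2.926, 1.144, -0.0]
ft_force: [0.7, -0.0, -0.0]
grip_width: 0.006
grip_force: 0.0
```

```bash
python3 -m handwheel '[[0,-0.0012,-0.0039,0,0,0,4],[0,-0.0012,-0.0039,0,0,0,4],[0,-0.0012,-0.0039,0,0,0,4],[0,-0.0012,-0.0039,0,0,0,4],[0,0,0,0,0,0,0]]'; python3 - <<'E'
from h import *
c=cam("wrist"); i,d=ctrl.get_image("wrist"); np.savez("w2",K=c[0],D=c[1],R=c[2],t=c[3]); cv2.imwrite("pics/w2full.png",i);cv2.imwrite("pics/w2.png",cv2.resize(i[0:300,180:480],None,fx=2,fy=2))
E
```

```text
time: 3.9
position: [0.5277, 0.0377, 0.0331]
tool_rot: [3.056, 0.726, -0.0]
ft_force: [0.0, -0.9, 0.1]
grip_width: 0.007
grip_force: 0.0
```

View pics/w2.png

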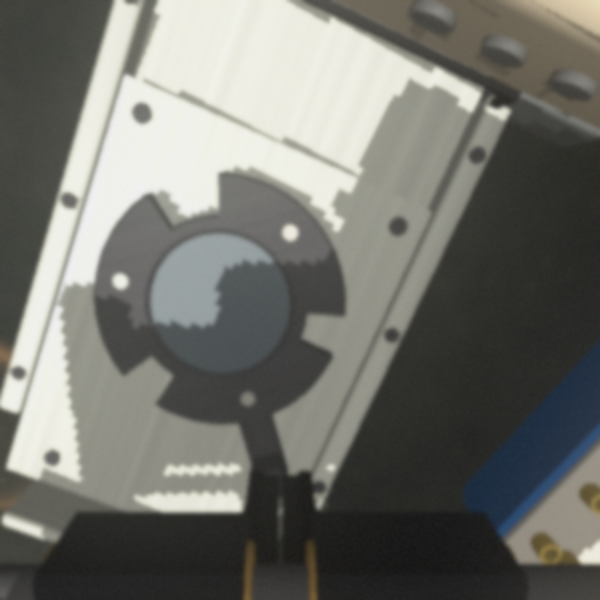

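The view shows the cell centre at crop (220,302), the lever running down to (268,470) and the shut fingers at (280,500). I'll work out the lever's actual angle now.

```bash
python3 - <<'E'
from h import *
z=np.load("w2.npz"); c=[z[k] for k in "KDRt"]; print(c[0][0,0])
f=lambda *a:np.array(a)/2+[180,0]
p=ray("wrist",f([220,302],[257,425],[268,465],[248,398]),.0355,c)[:,:2]; print(p)
v=p-p[0]; print(np.degrees(np.arctan2(-v[:,1],-v[:,0])),np.linalg.norm(v,axis=1))
P=np.array([[.5277,.0377,.0331]]);K,D,R,t=c
print(cv2.projectPoints(P,R,t,K,D)[0])
E
```

```text
302.0663089951407
[[0.5709289  0.07936535]
 [0.54089193 0.05242984]
 [0.53009685 0.04318454]
 [0.54769745 0.05888793]]
[-180.           41.88401712   41.54378841   41.39465642] [0.         0.04034527 0.05455554 0.03096812]
[[[319.89382607 237.4285307 ]]]
```

```bash
python3 - <<'E'
from h import *
s=ctrl.get_state(); print(s["position"],s["ft_force"])
i,d=ctrl.get_image("scene"); a=cv2.resize(i[170:260,210:340],None,fx=5,fy=5,interpolation=cv2.INTER_CUBIC); cv2.imwrite("pics/s2.png",a)
K,D,R,t=cam("scene"); print((cv2.projectPoints(np.array([[.5277,.0377,.0331],[.53,.0427,.0495],[.53,.0427,.0275]]),R,t,K,D)[0][:,0]-[210,170])*5)
E
```

```text
[0.52792917 0.0375953  0.03314022] [0.30897454 0.36461331 0.38068178]
[[490.48602145 215.90671177]
 [475.17751606 183.67056281]
 [476.67614028 227.9077008 ]]
```

View pics/s2.png

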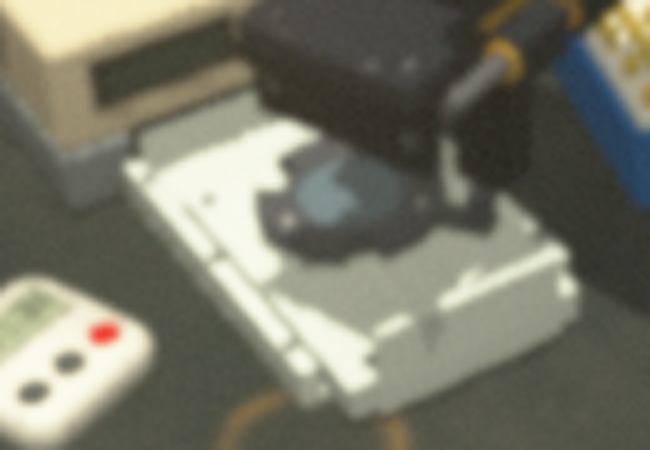

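The scene crop shows the finger right at the lever end, around (480,200). Whether the two touch is unclear, so I'll check it in depth.

```bash
python3 - <<'E'
from h import *
c=cam("wrist"); i,d=ctrl.get_image("wrist")
for v in range(205,275,5):
    us=np.arange(298,348,5); P=pts("wrist",[[u,v] for u in us],d[v,us],c)
    print(v,"z",(P[:,2]*1000).round().astype(int),"r",(np.hypot(P[:,0]-.5705,P[:,1]-.0793)*1000).round().astype(int),"a",np.degrees(np.arctan2(.0793-P[:,1],.5705-P[:,0])).round().astype(int))
E
```

```text
205 z [35 34 35 34 34 19 20 20 19 20] r [34 35 35 37 38 44 45 47 50 52] a [34 39 44 49 53 54 58 62 65 68]
210 z [35 35 35 34 20 19 20 19 20 19] r [37 38 39 40 46 47 48 51 52 55] a [33 38 43 47 48 52 56 59 63 65]
215 z [19 34 33 34 19 20 19 20 19 20] r [46 41 42 43 49 50 52 54 56 57] a [31 37 41 45 47 51 54 57 60 63]
220 z [19 35 34 34 33 19 19 19 20 16] r [50 44 45 46 47 54 55 57 59 62] a [30 36 40 44 48 49 52 55 58 61]
225 z [20 34 34 34 34 19 21 19 20 18] r [54 48 49 50 51 57 58 60 62 64] a [30 35 39 43 46 48 51 54 57 59]
230 z [19 20 37 38 40 19 19 19 15 18] r [58 58 51 51 51 61 62 64 67 67] a [29 33 39 42 46 46 49 52 55 58]
235 z [19 19 54 47 47 31 19 19 17 18] r [61 62 47 51 51 59 66 68 70 71] a [29 33 41 43 46 47 48 51 53 56]
240 z [21 20 59 57 56 55 57 60 17 18] r [65 65 48 50 51 52 53 53 73 74] a [29 32 41 43 46 49 52 56 52 55]
245 z [20 66 67 64 63 63 63 67 18 17] r [69 47 47 49 50 52 53 52 76 79] a [29 38 41 44 47 49 52 56 51 53]
250 z [19 72 73 68 69 69 70 72 18 -1] r [73 47 47 50 51 52 52 52 80 91] a [29 38 41 44 47 49 52 55 50 50]
255 z [20 78 78 75 74 75 75 78 77  0] r [77 47 47 50 51 52 52 52 54 95] a [29 38 42 44 46 49 52 55 57 49]
260 z [131 131  80  80  79  81  80  82 131 130] r [22 23 49 50 51 51 53 53 31 32] a [57 60 41 44 46 49 52 55 78 79]
265 z [133 135  89  84  79  85  85  89 134 134] r [23 23 47 50 54 51 52 52 31 32] a [57 62 42 44 45 49 52 55 77 79]
270 z [139 136  92  90  91  90  89  92 137 138] r [22 24 48 50 50 51 53 52 30 31] a [60 60 42 44 47 49 52 55 77 80]
```

```bash
python3 -m handwheel '[[0,0,0.012,0,0,0,0],[0,0,0.0105,0,0,0,0],[0,0.007,0,0,0,0,-7.5],[0,0.006,0.002,0.005,0,0,-7.5],[0,0,0,0,0,0,0],[0,0,0,0,0,0,0]]'; python3 - <<'E'
from h import *
c=cam("wrist"); i,d=ctrl.get_image("wrist"); cv2.imwrite("pics/w3.png",cv2.resize(i[100:300,200:440],None,fx=3,fy=3))
E
```

```text
time: 4.8
position: [0.5502, 0.0219, 0.0281]
tool_rot: [2.938, 1.114, -0.001]
ft_force: [-0.2, -1.0, -0.1]
grip_width: 0.005
grip_force: 0.0
```

View pics/w3.png

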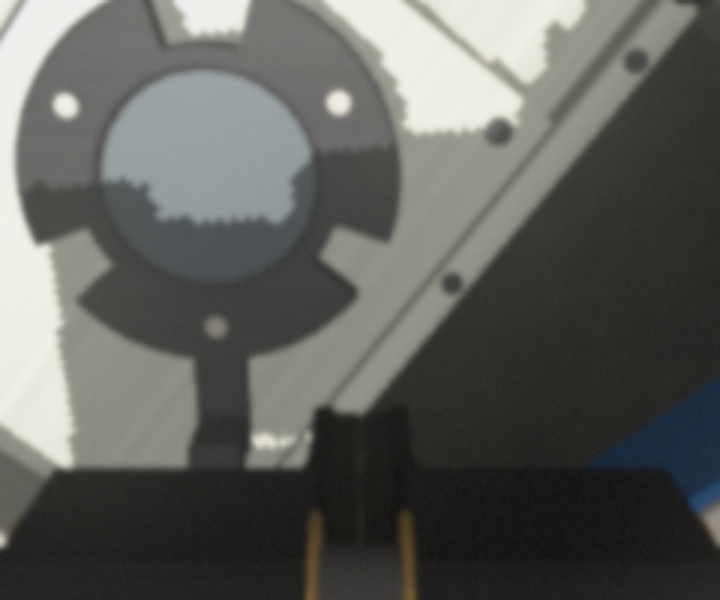

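The picture shows the upright lever end at about (217,445), still at the start angle. The fingers are beside it at (360,430) with a 12 mm gap, so I can push from here.

```bash
python3 -m handwheel '[[0,0,-0.006,0,0,0,0],[0,0,-0.006,0,0,0,0],[0,-0.001,-0.0036,0,0,0,4],[0,-0.001,-0.0036,0,0,0,4],[0,-0.001,-0.0036,0,0,0,4],[0,0,0,0,0,0,0]]'; cat > lev.py <<'E'
from h import *
c=cam("wrist"); i,d=ctrl.get_image("wrist"); s=ctrl.get_state(); vv,uu=np.mgrid[0:300:1,120:480:1]; vv=vv.ravel();uu=uu.ravel(); dd=d[vv,uu]; P=pts("wrist",np.c_[uu,vv],dd,c)
hsv=cv2.cvtColor(i,cv2.COLOR_BGR2HSV)[vv,uu,2]
C=np.array([.5705,.0793]); q=P[:,:2]-C; r=np.hypot(*q.T); g=(r<.0595)&(dd>0)
fl=g&(r<.037)&(r>.024)&(P[:,2]<.042)&(hsv<110); print("flange z",np.median(P[fl,2]),fl.sum())
top=np.median(P[fl,2])
L=g&(r>.041)&(r<.052)&(abs(P[:,2]-top)<.004)
m=q[L].mean(0); print("lever",L.sum(),np.degrees(np.arctan2(-m[1],-m[0])))
p=s["position"][:2]-C; print("tcp r",np.hypot(*p),"ang",np.degrees(np.arctan2(-p[1],-p[0])),"z",s["position"][2],"F",np.round(s["ft_force"],1))
E
python3 lev.py
```

```text
time: 5.6
position: [0.533, 0.0389, 0.0285]
tool_rot: [3.036, 0.807, 0.0]
ft_force: [-0.5, 1.2, 1.8]
grip_width: 0.006
grip_force: 0.9
flange z 0.03432953731215676 4027
lever 250 41.76287985319768
tcp r 0.05516418118650767 ang 47.17786138954127 z 0.02843184286876254 F [-0.8  0.4  2.4]
```

```bash
python3 -m handwheel '[[0,0,0.008,-0.002,0,0,0],[0,0,0.012,0.002,0,0,0],[0,0,0,0.004,0,0,0],[0,0,0,0.003,0,0,0],[0,0,0,0,0,0,0]]'; python3 lev.py; python3 - <<'E'
from h import *
i,d=ctrl.get_image("scene"); s=ctrl.get_state(); p=s["position"]
K,D,R,t=cam("scene"); X=np.array([p,p+[0,0,.02],p+[0,0,.05]]); u=cv2.projectPoints(X,R,t,K,D)[0][:,0]; print(p,u,(u-[215,160])*6)
cv2.imwrite("pics/s3.png",cv2.resize(i[160:250,215:335],None,fx=6,fy=6,interpolation=cv2.INTER_CUBIC))
x,y=int(u[0,0]),int(u[0,1]); print((d[y-14:y+5:2,x-6:x+8:2]*1000).astype(int)); print((X@R.T+t)[:,2])
E
```

```text
time: 6.28
position: [0.5426, 0.0211, 0.0206]
tool_rot: [-3.036, -0.805, 0.002]
ft_force: [0.6, -0.5, 0.7]
grip_width: 0.006
grip_force: 0.0
flange z 0.03435282699463704 4713
lever 334 41.71719136186007
tcp r 0.06434788986147691 ang 64.56309576794015 z 0.020822582844820317 F [0.8 0.6 0.1]
[0.54304982 0.02115105 0.021015  ] [[311.82824243 210.96903193]
 [311.65509421 203.07026368]
 [311.3864707  190.79415366]] [[580.96945456 305.81419157]
 [579.93056525 258.42158211]
 [578.31882421 184.76492198]]
[[739 844 838 835 828 837 845]
 [739 846 841 840 836 840 850]
 [743 847 845 841 838 841 852]
 [746 850 848 847 842 846 857]
 [894 854 850 850 845 848 923]
 [842 889 919 920 849 849 922]
 [835 835 886 917 915 915 916]
 [832 833 876 878 909 910 911]
 [836 837 873 873 875 906 904]
 [837 840 869 871 869 867 896]]
[0.87304147 0.8609011  0.84269053]
```

View pics/s3.png

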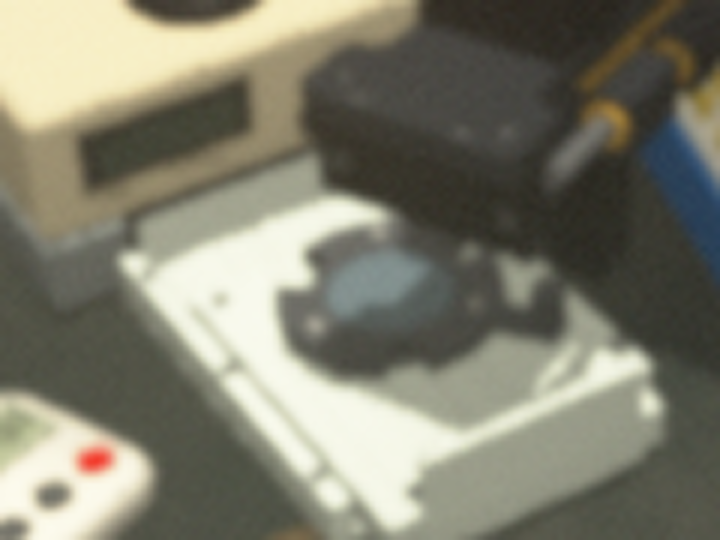

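The depth readings from both cameras put the finger bottoms about 21 mm above the reported TCP height. That means my earlier passes went over the top of the upright end at about (545,310), so I'll go lower.

```bash
python3 -m handwheel '[[0,0.004,0.001,0,0,0,-6],[0,0.004,0.001,0,0,0,-6],[0,0,0,0.004,0,0,0],[0,0,0,0.003,0,0,0],[0,0,0,0.003,0,0,0],[0,0,0,0,0,0,0]]'; python3 -m handwheel '[[0,0,-0.006,0,0,0,0],[0,0,-0.006,0,0,0,0],[0,-0.001,-0.0036,0,0,0,4],[0,-0.001,-0.0036,0,0,0,4],[0,0,0,0,0,0,0]]';python3 lev.py
```

```text
time: 7.12
position: [0.5506, 0.0234, 0.0108]
tool_rot: [-2.936, -1.117, 0.001]
ft_force: [-0.4, 0.6, 0.6]
grip_width: 0.008
grip_force: 0.0
time: 7.75
position: [0.5366, 0.0371, 0.0113]
tool_rot: [3.006, 0.912, 0.0]
ft_force: [0.5, -0.1, -0.2]
grip_width: 0.005
grip_force: 0.0
flange z 0.034364245683440126 4895
lever 488 41.00002205269089
tcp r 0.05410349177721927 ang 51.37318205061863 z 0.011262837523876863 F [ 0.3  0.6 -0.8]
```

```bash
python3 -m handwheel '[[0,-0.001,-0.0036,0,0,0,4],[0,-0.001,-0.0036,0,0,0,4],[0,0,0,0,0,0,0]]';python3 lev.py
```

```text
time: 8.18
position: [0.5314, 0.0418, 0.0112]
tool_rot: [3.062, 0.701, 0.0]
ft_force: [-0.2, 0.2, 0.2]
grip_width: 0.007
grip_force: 0.1
flange z 0.03436235049263473 5090
lever 492 33.83517921617306
tcp r 0.05415834810435062 ang 43.84981857583646 z 0.011189997519684622 F [-1.1 -0.8 -0.6]
```

Now the lever turns with the finger, so I'll continue.

```bash
python3 -m handwheel '[[0,-0.0007,-0.0037,0,0,0,4],[0,-0.0007,-0.0037,0,0,0,4],[0,-0.0007,-0.0037,0,0,0,4],[0,-0.0007,-0.0037,0,0,0,4],[0,-0.0007,-0.0037,0,0,0,4],[0,0,0,0,0,0,0]]';python3 lev.py
```

```text
time: 8.98
position: [0.5224, 0.0587, 0.0111]
tool_rot: [-3.137, -0.16, 0.0]
ft_force: [0.4, -0.8, -0.4]
grip_width: 0.001
grip_force: 0.0
flange z 0.030829657734178333 6090
lever 278 11.389748002907469
tcp r 0.0521798748308787 ang 23.399187789840557 z 0.01113636430803256 F [ 0.2 -0.4  0.2]
```

```bash
python3 -m handwheel '[[0,0,-0.0015,0,0,0,0],[0,0,-0.0015,0,0,0,0],[0,0,-0.0015,0,0,0,0],[0,0,0,0,0,0,0]]';python3 lev.py
```

```text
time: 9.52
position: [0.522, 0.0629, 0.0111]
tool_rot: [-3.138, -0.156, 0.0]
ft_force: [-0.5, -1.7, 0.3]
grip_width: 0.005
grip_force: 0.6
flange z 0.027371492768136267 5741
lever 282 1.647583596901567
tcp r 0.05121892098767244 ang 18.69067119262286 z 0.01104709132782148 F [-1.1 -1.4  1. ]
```

Flange top is now at 27.4 mm, so the cell is seated. I'll back off, lift, move behind the lip and look.

```bash
python3 -m handwheel '[[0,0,0.01,0,0,0,0],[0,0,0.01,0,0,0,0],[0,0,0,-0.04,0,0,0],[0,0,0,-0.04,0,0,1.6],[0,-0.032,-0.017,0,0,0,0],[0,-0.032,-0.017,0,0,0,0],[0,0,0,0,0,0,0],[0,0,0,0,0,0,0]]';python3 - <<'E'
from m import *
s=ctrl.get_state(); print(s["position"])
c=cam("wrist"); i,d=ctrl.get_image("wrist"); cv2.imwrite("pics/w4.png",i)
vv,uu=[a.ravel() for a in np.mgrid[0:400,0:640]]; dd=d[vv,uu]; P=pts("wrist",np.c_[uu,vv],dd,c); v=cv2.cvtColor(i,cv2.COLOR_BGR2HSV)[vv,uu,2]
q=P[:,:2]-[.5705,.0793]; r=np.hypot(*q.T); g=(r<.036)&(r>.023)&(dd>0)&(P[:,2]<.04)&(v<120)
A=np.c_[q[g],np.ones(g.sum())]; print("flange plane tilt,z",np.linalg.lstsq(A,P[g,2],rcond=None)[0],g.sum())
l=(abs(P[:,0]-.484)<.02)&(abs(P[:,1]-.07)<.05)&(P[:,2]>.043)&(P[:,2]<.050); print("lip top",P[l].min(0),P[l].mean(0),P[l].max(0),l.sum())
E
```

```text
time: 10.58
position: [0.4587, 0.0714, 0.0915]
tool_rot: [3.139, 0.111, 0.002]
ft_force: [1.1, 0.3, 1.2]
grip_width: 0.001
grip_force: 0.0
[0.45867996 0.07140107 0.0914707 ]
flange plane tilt,z [-0.00064974  0.00035484  0.02728966] 3657
lip top [0.47730835 0.03348804 0.04300345] [0.4824556  0.07292972 0.04501985] [0.48686016 0.11206312 0.04775672] 607
```

View pics/w4.png

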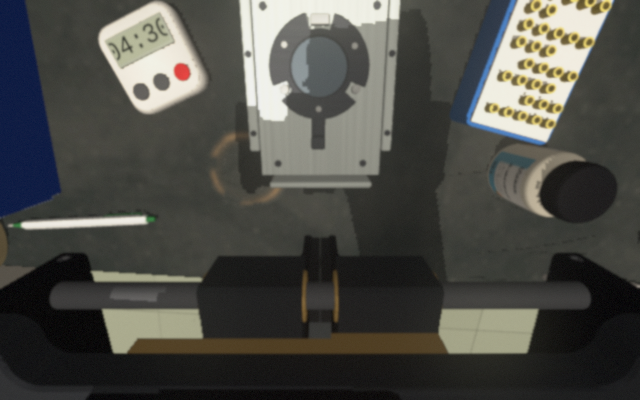

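The cell is flat: tilt under 0.001 and flange top at 27.3 mm. The lever points at the lip near (320,182), and the fingers at (320,240) are in front of it. I'll descend and push.

```bash
python3 -m handwheel '[[0,0,-0.001,0.04,0,0,0],[0,0,0,0.03,0,0,0],[0,0,0,0.0125,0,0,0],[0,0,0,0,0,0,0],[0,0.006,0,0,0,0,0],[0,0.006,0,0,0,0,0],[0,0.006,0,0,0,0,0],[0,0.008,0,0,0,0,0],[0,0.008,0,0,0,0,0],[0,0,0,0,0,0,0]]'; python3 -m handwheel '[[0,0.01,0,0,0,0,0],[0,0.01,0,0,0,0,0],[0,0.01,0,0,0,0,0],[0,0.01,0,0,0,0,0],[0,0.01,0,0,0,0,0],[0,0.01,0,0,0,0,0],[0,0.01,0,0,0,0,0],[0,0.01,0,0,0,0,0],[0,0,0,0,0,0,0]]'
```

```text
time: 11.88
position: [0.493, 0.0758, 0.0087]
tool_rot: [-3.139, -0.112, -0.003]
ft_force: [0.3, 0.8, 0.2]
grip_width: 0.004
grip_force: 0.0
time: 13.0
position: [0.5736, 0.0809, 0.0092]
tool_rot: [3.139, 0.111, 0.005]
ft_force: [0.4, -0.7, 0.1]
grip_width: 0.003
grip_force: 0.0
```

```bash
python3 - <<'E'
from h import *
i,d=ctrl.get_image("wrist"); cv2.imwrite("pics/w5.png",i); s=ctrl.get_state(); print(s["position"],s["ft_force"])
E
```

```text
[0.57306679 0.08079924 0.00918113] [-0.34501824  0.3015069  -0.64661518]
```

View pics/w5.png

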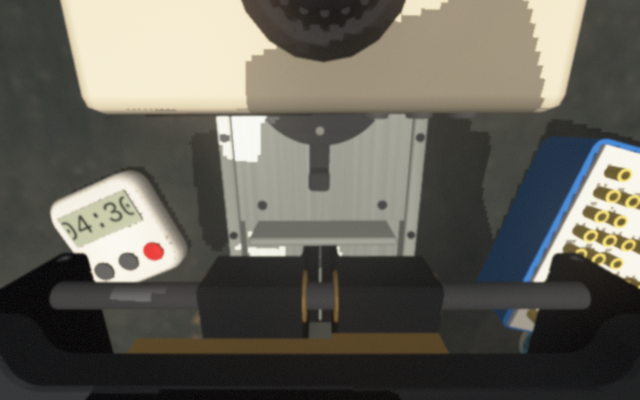

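The slide is moving in: lip at about (323,232), lever at (320,180), the cell entering the slot at row 113, and the neighbours untouched. I'll finish the stroke and watch the force.

```bash
python3 -m handwheel '[[0,0.006,0,0,0,0,0],[0,0.006,0,0,0,0,0],[0,0.006,0,0,0,0,0],[0,0.003,0,0,0,0,0],[0,0,0,0,0,0,0]]'; python3 -m handwheel '[[0,0.002,0,0,0,0,0],[0,0.002,0,0,0,0,0],[0,0,0,0,0,0,0]]'
```

```text
time: 13.68
position: [0.5931, 0.0829, 0.0086]
tool_rot: [-3.139, -0.112, -0.002]
ft_force: [0.4, -0.7, -0.1]
grip_width: 0.007
grip_force: 0.0
time: 14.05
position: [0.5965, 0.0832, 0.0086]
tool_rot: [-3.139, -0.112, -0.0]
ft_force: [-1.6, -0.3, 0.2]
grip_width: 0.005
grip_force: 0.6
```

```bash
python3 -m handwheel '[[0,0.002,0,0,0,0,0],[0,0.002,0,0,0,0,0],[0,0,0,0,0,0,0]]'; cat > lip.py <<'E'
from h import *
c=cam("wrist"); i,d=ctrl.get_image("wrist"); vv,uu=[a.ravel() for a in np.mgrid[0:400,0:640]]; dd=d[vv,uu]; P=pts("wrist",np.c_[uu,vv],dd,c)
q=(P[:,:2]-[.5705,.0793])@np.array([[np.cos(.0716),-np.sin(.0716)],[np.sin(.0716),np.cos(.0716)]])
l=(dd>0)&(abs(q[:,1])<.037)&(abs(q[:,1])>.015)&(P[:,2]>.0435)&(P[:,2]<.049)&(q[:,0]<.06)&(q[:,0]>-.1)
print("lip top along slide: n",l.sum(),np.percentile(q[l,0],[2,50,98]),"home expects .038-.043")
f=(dd>0)&(abs(q[:,1])<.07)&(P[:,2]>.05)&(P[:,2]<.08)&(q[:,0]>.05)&(q[:,0]<.12); print("case front",f.sum(),np.median(q[f,0]) if f.any() else 0)
s=ctrl.get_state(); print(s["position"],s["ft_force"])
E
python3 lip.py
```

```text
time: 14.42
position: [0.5964, 0.0832, 0.0085]
tool_rot: [3.138, 0.112, -0.013]
ft_force: [-12.0, -1.2, 9.7]
grip_width: 0.008
grip_force: 6.0
lip top along slide: n 708 [0.03739319 0.04018824 0.04226172] home expects .038-.043
case front 359 0.08446890817283893
[0.59640298 0.08320632 0.00846056] [-11.46833009  -2.13761453   9.34536548]
```

The slide is against its stop (12 N) and the lip is at the home position. I'll back off, lift clear and check.

```bash
python3 -m handwheel '[[0,-0.004,0,0,0,0,0],[0,-0.015,0,0,0,0,0],[0,-0.03,0,0,0,0,0],[0,-0.02,0,-0.02,0,0,0],[0,-0.02,0,-0.05,0,0,0],[0,0,0,-0.06,0,0,0],[0,0,0,0,0,0,0],[0,0,0,0,0,0,0]]'; python3 lip.py; python3 - <<'E'
from h import *
a=cv2.imread("pics/scene.png"); i,d=ctrl.get_image("scene"); cv2.imwrite("pics/sf.png",i)
for n,(x0,y0,x1,y1) in dict(timer=(190,220,241,262),box=(316,155,366,210),bottle=(362,170,394,222),case=(190,130,296,180)).items():
    A,B=[cv2.GaussianBlur(k[y0:y1,x0:x1],(3,3),0).astype(int) for k in(a,i)]; print(n,np.abs(A-B).mean().round(2),cv2.phaseCorrelate(A.mean(2).astype(np.float32),B.mean(2).astype(np.float32)))
E
```

```text
time: 15.48
position: [0.5121, 0.0768, 0.1387]
tool_rot: [3.139, 0.112, 0.003]
ft_force: [-0.4, 0.1, 0.1]
grip_width: 0.005
grip_force: 0.0
lip top along slide: n 298 [0.03690741 0.03928726 0.04175504] home expects .038-.043
case front 2411 0.08391757823711897
[0.5112919 0.0767712 0.1377148] [-0.28664331 -0.40782733 -1.05648994]
timer 1.35 ((0.004332608756449474, 0.4752698381051168), 1.0192666250001257)
box 3.27 ((-0.027749911765827306, 0.03896670829879412), 0.9586974833806355)
bottle 1.18 ((0.027758194160545813, -0.06560416967818483), 1.0371136124487277)
case 18.61 ((0.4904484171754291, -0.24492342873587347), 0.4815294007901792)
```

```bash
python3 -c "
from bench import ctrl; print(ctrl.close_job())"
```

```text
the job is handed in; nothing more can be done
None
```

The cell is seated flat, the slide is fully home against its stop, the gripper is clear, the timer, tip box and bottle show no movement in before-and-after images, and the job is handed in at about 15.5 s; two early passes with the fingers too high missed the lever, the second pressing about 2 N, apparently on its upturned end.

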